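Load the sample box into the shaker and lower its splash cover

TASK

Draw the steel sample box out from under the low rack until it is clear of the shelf, and let go of it standing on the bench. Then take it again, set it down upright in the shaker's tub without dropping it, and lower the hinged clear cover gently, without letting it fall, until it is fully shut. Leave the other things on the bench where they are.

Things in the scene. Friction and masses are not known exactly. Their poses are not given: they have to be found in the camera images.
- sample_box: closed steel box, body 120 long (its x) x 70 wide (its y) x 45 high, about 0.5 kg, standing on the bench partly under the rack's shelf. Origin: centre of the underside; z up. It has a handle over its top and a pull tab on its -x end, which shows in front of the shelf; with the tab it is 170 long, x from -110 to +60.
- box_handle (a point): middle of the box's top handle: a black bar 80 long (along box x), 14 thick (box y), 16 high, 78 mm above the underside; 25 mm of free space between bar and box top; at the start the shelf is over it
- box_tab (a point): grip point of the pull tab: an upright steel fin 12 thick (box y), 32 high (from 6 to 38 mm above the bench), sticking out 50 from the -x end face; the point is 30 mm in front of that face, 25 mm above the underside
- rack: low steel rack fixed on the bench. Origin on the bench; z up; +x points away from the robot. Its shelf covers x +20 (front edge) to +200, y -150 to +150 mm; underside 115, top 131 mm up, with stock 60 mm high on it; 14 mm legs at x +60 and +190, y -142 and +142. Box and a jar stand under it side by side, in either order.
- shaker: bench shaker fixed on the bench. Origin on the bench; z up; +x points away from the robot. In front an open blue tub, outside 170 (x, from -150 to +20) x 250 (y, -125 to +125), rim 115 mm high, walls 7 mm; behind it (x +41 to +126) a drive housing 155 mm high.
- tub_floor (a point): centre of the tub's inner floor, 7 mm above the bench; axes as the shaker's. Inside, the tub is 156 (x) x 236 (y), 108 mm deep: the box fits only with its length along the shaker's y, either way round, with its pull tab inside.
- cover (a joint): angle of the clear cover, rad: 0 fully shut (level on the tub rim), grows as it opens, up to 1.85. Its hinge runs along the shaker's y. It stays where left above about 1.25 rad; lower it falls shut when let go. It starts standing up at 1.48 to 1.65.
- cover_hinge (a point): middle of the cover's hinge line, 121 mm above the bench at shaker x = +20 mm
- cover_tab (a point): grip point of the cover's black tab: a fin 14 thick (along shaker y), 24 high, sticking out 57 mm beyond the middle of the cover's free edge, in the cover's plane; the point is 200 mm from the hinge line, 35 beyond the edge (towards the robot when shut, up when open). The cover is 246 wide, 9 thick.
- jar: bystander: jar, 68 across, 85 high, under the rack beside the box; origin under its centre
- cup: bystander: white cup, 60 across, 70 high, on the +y side of the shaker
- brush: bystander: brush 170 long, lying in front of the robot between rack and shaker
- bottle: bystander: white bottle 64 across, 170 high, at the left
- scoop: bystander: flat spatula 200 long, lying at the right
- weight: bystander: steel weight 60 across, 78 high, at the right

How it is judged:
On the way, in this order (a step that is already met when the one before it is completed fails the run):
1. the sample box stands upright on the bench, drawn out clear of the rack's shelf (its handle more than 50 mm in front of the shelf's edge), and let go (x of box_handle in the frame of rack below -0.03 m and height (world z) of sample_box below 0.006 m and angle between sample_box's own z axis and vertical below 0.08 rad and linear speed of sample_box below 0.03 m/s and contact force between the fingers and sample_box below 0.1 N), for 0.2 s.
2. the sample box stands flat on the tub's floor, let go (x of sample_box in the frame of tub_floor between -0.045 and 0.045 m and y of sample_box in the frame of tub_floor between -0.065 and 0.065 m and z of sample_box in the frame of tub_floor between -0.006 and 0.006 m and angle between sample_box's own z axis and vertical below 0.08 rad and contact force between the fingers and sample_box below 0.1 N and linear speed of sample_box below 0.03 m/s), for 0.2 s.
At the end, for the whole second after the job is handed in: the cover is shut (within 0.03 rad of its stop) over the sample box, which is released and at rest inside the tub, upright (within 0.08 rad) and flat on the floor (within 6 mm), its centre within 45 mm (x) and 65 mm (y) of the tub's centre (x of sample_box in the frame of tub_floor between -0.045 and 0.045 m and y of sample_box in the frame of tub_floor between -0.065 and 0.065 m and z of sample_box in the frame of tub_floor between -0.006 and 0.006 m and angle between sample_box's own z axis and vertical below 0.08 rad and contact force between the fingers and sample_box below 0.1 N and value of joint cover below 0.03 rad and linear speed of sample_box below 0.02 m/s); the robot touches nothing.
It fails at once if the cover is let fall or slammed (closing faster than 2 rad/s) (velocity of joint cover below -2 rad/s).
It fails at once if the box is dropped into the tub (faster than 0.45 m/s inside it) (horizontal distance between sample_box and tub_floor below 0.07 m and height (world z) of sample_box below 0.09 m and linear speed of sample_box above 0.45 m/s).
It fails at once if a bystander is moved more than 40 mm (distance of any of jar, cup, brush, bottle, scoop, weight from where it was at the start of the episode above 0.04 m).
It also fails if it takes over 72 s, if anything falls off the work surface, if the arm or the gripper's body presses on something with over 40 N, if the wrist force passes 120 N, or if a joint passes its speed limit or range.

ROBOT

A 6-joint arm with a two-finger parallel gripper is mounted at the origin on the work surface. World frame = base frame: x ahead of the robot, y to its left, z up, the work surface at z = 0. Lengths are in m, angles in rad, forces in N, time in s.
With the tool pointing down it reaches from about 0.35 to 1 m from the base axis. Payload 7.1 kg.
Tool frame: the origin (TCP) lies on the centre line of the jaws, within the pads' length; the fingertips stand 25 mm ahead of it and the grasp point (between the pads) lies 6 mm ahead of it; z points along the fingers, y is the direction in which the jaws open and shut (so a half turn about z gives the same grasp; the last joint's range is limited). The gripper opens to 85 mm and grips with 20 to 120 N. Pads are 22 mm wide; open, the fingers measure 114 mm over their backs; the gripper's body (76 mm by 85 mm) begins 54 mm behind the grasp point. The pads swing forward as they close: fully open they stand 13 mm farther back than shut.
Start: joints at [-1.185, 0.423, 1.63, -0, 1.089, -0.019], TCP at [0.246, -0.574, 0.256] pointing down, gripper open.
Joint ranges: [-3, 3], [-0.9, 2.11], [0.09, 2.58], [-1.31, 4.45], [0.11, 2.69], [-2.54, 2.54]. Speed limits (rad/s): [2.39, 2.39, 3.01, 3.14, 3.14, 3.14].

INTERFACE

Orientations are given as a unit quaternion [w, x, y, z].
In Python, from workcell import readout, cams, workorder, finder gives the robot as it stands.
- The arm moves only by the shell command python3 -m creep 'ROWS' [OPENING]. ROWS is JSON, a list of rows, each a list of 4 numbers: the shift along the tool's x, y, z in cm, then the turn about the tool's z in rad. In form: [[tx, ty, tz, roll], ...]. A call has 1 to 20 rows; each row is the pose to reach, as a shift and turn from the pose measured when the call began, along the tool's axes at that moment; what a row does not reach only later rows make up. A row lasts 1/8 s, in which the tool goes at most 62.5 mm and 10.7 degrees, less where a joint would pass 70% of its speed; a pose out of reach is approached as far as the arm can. A call with a gripper value outside its range is refused whole. OPENING is the finger opening in cm, from 0 to 8.54, set as the call begins (- or left out, the last holds). The fingers move at their own pace and stop on an object; the grip force is fixed at half the most. Time passes only in rows, so rows that repeat a pose let the fingers close. It gives the time, the measured TCP pose, the force and the opening at its end, in the units of the state.
- readout.sense(): the state, without advancing time (a new reading comes with each control period).
- cams.read_camera(name): name is "side" or "top" or "wrist"; returns the picture (420x560x3 uint8, red, green, blue); there is no depth.
- cams.camera_model(name): a dict with "fov_y" (degrees; the focal length in pixels is half the picture's height over the tangent of half this angle, whatever the lens; pixels are square), "cx", "cy" (the principal point, pixels), "k1" (the pictures are not rectified: a ray, as slopes to the right and down, at radius r is drawn at 1 + k1 r^2 times it, then the intrinsics apply), "camera_from_world" (4x4, takes a point from world to camera coordinates). Camera axes: x right, y up, looking along -z (the intrinsics and any distortion apply to the point x, -y, -z); pixel columns grow to the right and rows downward; lengths in m; the calibration is good to about 2 mm. A picture is of the moment at which its call begins: read the wrist's pose just before it. camera_model takes no time and is no camera call; for the wrist camera it gives the pose at the moment of the call.
- workorder.sign_off(): hands the job in, once; it reports no verdict.
Trained networks look in the newest picture that a camera, given by its name, has taken for a name from the list of things; names that differ only in an ending like _2 or _b are one class to them, and where a whole thing is asked for, a point or a joint stands for the part that bears it (a point fixed in the world has none). Each returns a list of dicts, best first, with "p" (0 to 1); they miss things now and then, are a little off and sometimes report something else, mostly with a low value. They report only what shows in the picture. A call takes as long as a camera call.
- finder.look_for(thing, camera): "centre" ([column, row] as shares, 0 to 1, of the picture: columns of its width, rows of its height, amid what is visible of it).
The state is a dict: "time_s": time; "joints": joint angles; "joint_vel": joint speeds; "joint_efforts": joint torques, N m; "tcp_pos": TCP position; "orientation": TCP orientation; "contact_force": force on the tool from outside, world axes, zero at the start; "ft_torque": the same for the moment, N m; "finger_gap": finger opening in m.
Only numpy, scipy, OpenCV 4.12 (cv2) and the standard library are available. Lean on these libraries where they do the work, as an engineer would, in place of code of your own. Each camera call takes 0.05 s, during which the arm holds its last target. There are 200 camera calls.

## Working session

There is one attempt and no reset: what is moved stays moved. The work goes in short steps, Python scripts to look and compute and a shell command to move; the robot and the scene stay as the last step left them, time stands still between calls to the robot, and variables do not carry over. Pictures are saved under pics/ and viewed, about 8 in all and at most 12, crops included, and the job is handed in when it is done.

```bash
ls; mkdir -p pics; cat > h.py <<'E'
import numpy as np, cv2
from workcell import readout, cams, workorder, finder
def M(n):
    m=cams.camera_model(n); f=210/np.tan(np.radians(m['fov_y'])/2); return m,f,np.array(m['camera_from_world'])
def proj(n,P,mm=None):
    m,f,T=mm or M(n); p=T[:3,:3]@np.array(P,float)+T[:3,3]; a=np.array([p[0],-p[1]])/-p[2]
    a=a*(1+m['k1']*(a@a)); return np.array([m['cx']+f*a[0],m['cy']+f*a[1]])
def ray(n,uv,mm=None):
    m,f,T=mm or M(n); d=(np.array(uv,float)-[m['cx'],m['cy']])/f; a=d.copy()
    for _ in range(30): a=d/(1+m['k1']*(a@a))
    R=T[:3,:3]; o=-R.T@T[:3,3]; return o,R.T@np.array([a[0],-a[1],-1])
def atz(n,uv,z,mm=None):
    o,d=ray(n,uv,mm); return o+d*(z-o[2])/d[2]
def tri(obs):
    A=np.zeros((3,3));b=np.zeros(3)
    for n,uv in obs:
        o,d=ray(n,uv); d/=np.linalg.norm(d); Q=np.eye(3)-np.outer(d,d); A+=Q;b+=Q@o
    return np.linalg.solve(A,b)
def toolmat(s):
    from scipy.spatial.transform import Rotation as R
    w,x,y,z=s['orientation']; return R.from_quat([x,y,z,w]).as_matrix()
def totool(P,s=None):
    "shift in cm, tool axes, from TCP to world point P"
    s=s or readout.sense(); return 100*toolmat(s).T@(np.array(P)-s['tcp_pos'])
E
python3 - <<'E'
from h import *
np.set_printoptions(precision=3,suppress=True)
s=readout.sense();print(s['tcp_pos'],s['orientation'],s['time_s']);print(toolmat(s))
for c in('top','side'):
    im=cams.read_camera(c);cv2.imwrite(f'pics/{c}0.png',im[...,::-1])
    m,f,T=M(c);print(c,f,-T[:3,:3].T@T[:3,3],m['k1'])
    for t in['sample_box','box_tab','box_handle','rack','shaker','tub_floor','cover','cover_hinge','cover_tab','jar','cup','brush']:
        r=finder.look_for(t,c)[:2]
        print(t,[(np.round(np.array(q['centre'])*[560,420],1).tolist(),round(q['p'],2)) for q in r])
E
```

```text
pics
[ 0.246 -0.574  0.256] [-0.001  0.98   0.201 -0.   ] 0.0
[[ 0.919  0.394 -0.001]
 [ 0.394 -0.919  0.001]
 [ 0.    -0.002 -1.   ]]
top 425.11604776174886 [ 0.312 -0.017  1.298] -0.010005044898286745
sample_box [([238.4, 182.7], 0.61), ([360.3, 191.6], 0.38)]
box_tab [([235.2, 182.7], 0.64), ([295.9, 204.8], 0.37)]
box_handle [([234.3, 183.9], 0.75)]
rack [([203.2, 145.4], 0.57), ([114.5, 196.5], 0.45)]
shaker [([360.9, 192.7], 0.57)]
tub_floor [([359.5, 191.5], 0.57)]
cover [([368.2, 175.9], 0.66)]
cover_hinge [([366.4, 170.6], 0.56)]
cover_tab [([366.5, 173.0], 0.72)]
jar [([189.5, 183.7], 0.69), ([238.7, 182.9], 0.47)]
cup [([299.3, 206.5], 0.53)]
brush [([277.8, 227.7], 0.69)]
side 429.37388922681276 [-0.265  0.457  0.972] 0.003530132724429351
sample_box [([221.7, 228.4], 0.57)]
box_tab [([222.4, 225.6], 0.95), ([329.9, 177.8], 0.39)]
box_handle [([223.1, 225.3], 0.55)]
rack [([181.5, 201.8], 0.64)]
shaker [([328.1, 180.9], 0.72)]
tub_floor [([330.2, 179.0], 0.77), ([435.2, 211.0], 0.67)]
cover [([335.5, 148.5], 0.96)]
cover_hinge []
cover_tab [([334.0, 148.7], 0.91)]
jar [([180.3, 243.5], 0.94), ([291.9, 220.9], 0.67)]
cup [([292.5, 221.2], 0.8)]
brush [([286.1, 250.7], 0.72)]
```

```bash
python3 - <<'E'
import cv2
a=cv2.imread('pics/top0.png')[90:290,90:490];b=cv2.imread('pics/side0.png')[100:300,90:490]
cv2.imwrite('pics/v1.png',cv2.resize(a,(800,400),interpolation=2))
cv2.imwrite('pics/v2.png',cv2.resize(b,(800,400),interpolation=2))
E
```

```text
(no output)
```

View pics/v1.png

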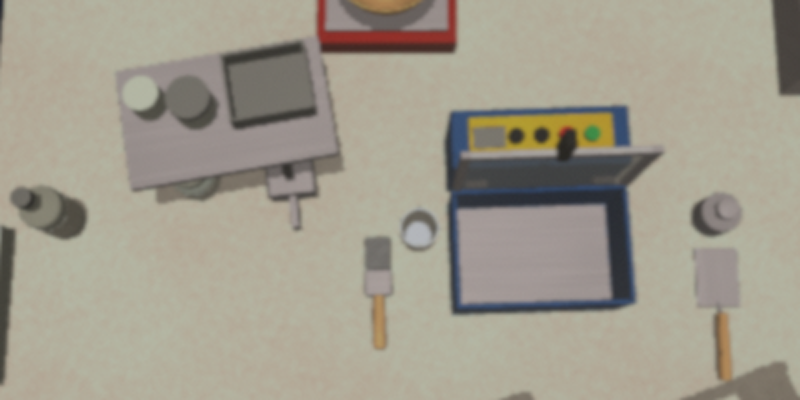

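View pics/v2.png

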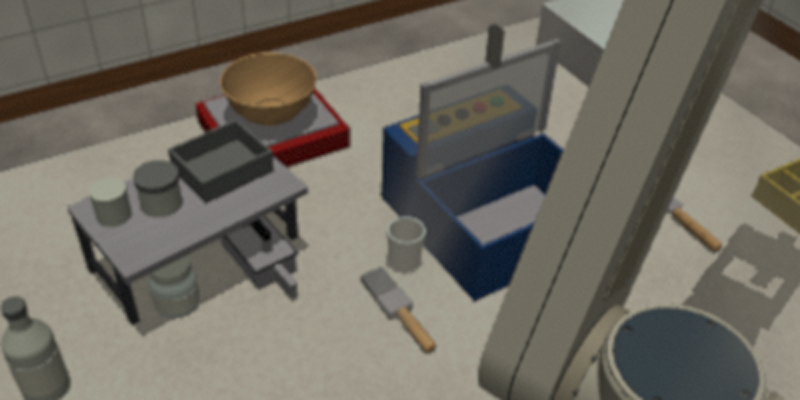

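The top view shows the rack's front edge running from crop pixel (133,188) to (339,153), and the box tab from (293,196) to its tip at (296,227). The tub's front rim runs from (455,311) to (634,302), and the cover stands up with its tab at (567,145). The side view agrees: the jar is left of the box and the cup is left of the tub.

```bash
python3 - <<'E'
from h import *
np.set_printoptions(precision=4,suppress=True)
c=lambda u,v:(u/2+90,v/2+90)
d=lambda u,v:(u/2+90,v/2+100)
P=lambda n,uv,z:print(n,atz('top',uv,z))
P('rackL',c(133,188),.131);P('rackR',c(339,153),.131);P('rackBL',c(116,72),.131)
P('tabtip',c(296,228),.038);P('tabbase',c(293,196),.038)
P('boxFL',c(267,194),.045);P('boxFR',c(314,192),.045)
for n,u in dict(FL=(454,311),FR=(634,302),BL=(451,190),BR=(627,187)).items():P('tub'+n,c(*u),.115)
P('floorFL',c(461,305),.007);P('floorFR',c(612,297),.007);P('floorBL',c(458,207),.007);P('floorBR',c(606,204),.007)
print('covertab tri',tri([('top',c(569,133)),('side',d(494,28))]),tri([('top',c(566,158)),('side',d(496,62))]))
print('box tab tip tri',tri([('top',c(296,228)),('side',d(293,283))]))
print('cup',atz('top',c(419,228),.07),'jar',atz('top',c(200,185),.08),'brush',atz('top',c(378,295),.01),atz('top',c(378,240),.01))
print('side tubFL',atz('side',d(476,297),.115) ,atz('side',d(420,183),.115))
E
```

```text
rackL [0.5754 0.3561 0.131 ]
rackR [0.6271 0.0648 0.131 ]
rackBL [0.7477 0.3909 0.131 ]
tabtip [0.5353 0.1344 0.038 ]
tabbase [0.5847 0.1402 0.038 ]
boxFL [0.5861 0.1788 0.045 ]
boxFR [0.5894 0.1076 0.045 ]
tubFL [ 0.4057 -0.0975  0.115 ]
tubFR [ 0.4197 -0.3466  0.115 ]
tubBL [ 0.5776 -0.0944  0.115 ]
tubBR [ 0.5828 -0.3435  0.115 ]
floorFL [ 0.4234 -0.1155  0.007 ]
floorFR [ 0.4369 -0.3439  0.007 ]
floorBL [ 0.5749 -0.1121  0.007 ]
floorBR [ 0.5805 -0.34    0.007 ]
covertab tri [ 0.5936 -0.2172  0.3434] [ 0.5786 -0.2206  0.2944]
box tab tip tri [0.535  0.135  0.0459]
cup [ 0.5305 -0.0502  0.07  ] jar [0.5917 0.273  0.08  ] brush [0.4375 0.0104 0.01  ] [0.5221 0.0111 0.01  ]
side tubFL [ 0.3388 -0.0452  0.115 ] [ 0.5755 -0.0996  0.115 ]
```

```bash
R='[53.8,-53.5,0,0.32]'; python3 -m creep '[[53.8,-53.5,0,0.32],[53.8,-53.5,0,0.32],[53.8,-53.5,0,0.32],[53.8,-53.5,0,0.32],[53.8,-53.5,0,0.32],[53.8,-53.5,0,0.32],[53.8,-53.5,0,0.32],[53.8,-53.5,0,0.32],[53.8,-53.5,0,0.32],[53.8,-53.5,0,0.32],[53.8,-53.5,0,0.32],[53.8,-53.5,0,0.32],[53.8,-53.5,0,0.32],[53.8,-53.5,0,0.32],[53.8,-53.5,0,0.32],[53.8,-53.5,0,0.32],[53.8,-53.5,0,0.32]]' 6
cat > look.py <<'E'
import sys
from h import *
np.set_printoptions(precision=4,suppress=True)
out,cam=sys.argv[1],sys.argv[2]
s=readout.sense();m=M(cam);im=cams.read_camera(cam)
import pickle;pickle.dump((m,s),open(f'{out}.pkl','wb'))
print(s['time_s'],s['tcp_pos'],'cam',-m[2][:3,:3].T@m[2][:3,3]);print(toolmat(s)[:,0],s['joints'])
for t in sys.argv[3:]:
    print(t,[(np.round(np.array(q['centre'])*[560,420],1).tolist(),round(q['p'],2)) for q in finder.look_for(t,cam)[:2]])
cv2.imwrite(f'pics/{out}.png',im[...,::-1])
E
python3 look.py w1 wrist box_tab box_handle sample_box
```

```text
time_s: 3.42
tcp_pos: [0.5299, 0.1283, 0.2565]
orientation: [-0.0, 0.999, 0.042, 0.0]
contact_force: [-0.6, 0.5, 1.5]
finger_gap: 0.0597
3.425 [0.5299 0.1283 0.2565] cam [0.6079 0.1345 0.3738]
[0.9965 0.0833 0.0001] [ 0.2157  0.3063  1.8072 -0.      1.028   1.7031]
box_tab [([276.8, 122.0], 0.78)]
box_handle [([277.8, 123.5], 0.92), ([152.6, 118.4], 0.21)]
sample_box [([277.3, 122.1], 0.66), ([511.4, 207.2], 0.5)]
```

View pics/w1.png

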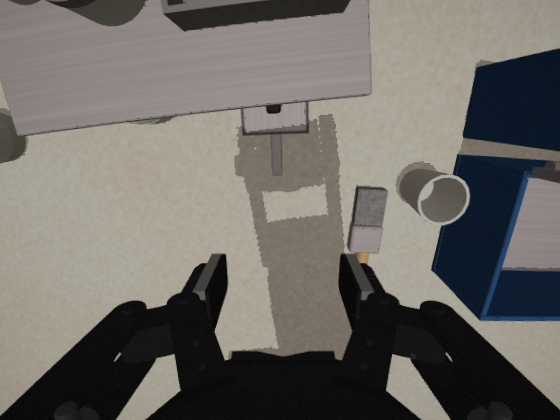

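The wrist view shows the tab from base (276,134) to tip (277,175), the box's front top edge from (243,134) to (308,131), the handle end at (273,107) and the shelf edge from (18,135) to (371,95). The camera sits 78 mm ahead of the TCP, so I'll half-turn the tool to keep it away from the rack.

```bash
python3 - <<'E'
from h import *; import pickle
np.set_printoptions(precision=4,suppress=True)
m,s=pickle.load(open('w1.pkl','rb'))
for n,u,z in [('tip',(277.5,175),.038),('base',(276,134),.038),('FL',(243,134),.045),('FR',(308,131),.045),('rL',(18,135),.131),('rR',(371,95),.131)]:print(n,atz('wrist',u,z,m))
E
```

```text
tip [0.5408 0.1352 0.038 ]
base [0.5875 0.1405 0.038 ]
FL [0.585  0.1767 0.045 ]
FR [0.594  0.1055 0.045 ]
rL [0.5771 0.3585 0.131 ]
rR [0.6296 0.0663 0.131 ]
```

```bash
python3 -m creep '[[2.7,-0.7,0,-1.5],[2.7,-0.7,0,-1.5],[2.7,-0.7,0,-1.5],[2.7,-0.7,0,-1.5],[2.7,-0.7,0,-1.5],[2.7,-0.7,0,-1.5],[2.7,-0.7,0,-1.5],[2.7,-0.7,0,-1.5],[2.7,-0.7,2,-3.17],[2.7,-0.7,4,-3.17],[2.7,-0.7,6,-3.17],[2.7,-0.7,8,-3.17],[2.7,-0.7,10,-3.17],[2.7,-0.7,12,-3.17],[2.7,-0.7,12,-3.17],[2.7,-0.7,12,-3.17],[2.7,-0.7,12,-3.17],[2.7,-0.7,12,-3.17],[2.7,-0.7,12,-3.17]]' 4.5
python3 - <<'E'
from h import *
np.set_printoptions(precision=4,suppress=True)
s=readout.sense();print(toolmat(s)[:,0],s['joints'],totool((.556,.137,.033)))
E
```

```text
time_s: 6.0
tcp_pos: [0.5564, 0.1381, 0.1364]
orientation: [0.0, -0.055, 0.999, 0.0]
contact_force: [0.4, 0.5, 0.7]
finger_gap: 0.0447
[-0.994  -0.1093 -0.0002] [ 0.2226  0.512   1.821  -0.      0.8084 -1.4577] [ 0.0516 -0.1094 10.3421]
```

```bash
python3 -m creep '[[0,-0.1,3,0],[0,-0.1,6,0],[0,-0.1,8.5,0],[0,-0.1,10,0],[0,-0.1,10.3,0],[0,-0.1,10.3,0],[0,-0.1,10.3,0]]' && python3 -m creep '[[0,0,0,0],[0,0,0,0],[0,0,0,0],[0,0,0,0],[0,0,0,0],[0,0,0,0]]' 0
```

```text
time_s: 6.88
tcp_pos: [0.5571, 0.1373, 0.0343]
orientation: [0.001, -0.055, 0.999, 0.0]
contact_force: [-0.5, -0.2, 0.5]
finger_gap: 0.045
time_s: 7.62
tcp_pos: [0.5576, 0.1376, 0.0351]
orientation: [0.001, -0.055, 0.999, 0.0]
contact_force: [-0.9, 1.2, 5.8]
finger_gap: 0.0111
```

```bash
python3 -m creep '[[0.5,0,0,0],[1.2,0,0,0],[2.0,0,0,0],[2.8,0,0,0],[3.6,0,0,0],[4.4,0,0,0],[5.2,0,0,0],[6,0,0,0],[6.8,0,0,0],[7.6,0,0,0],[8.4,0,0,0],[9.2,0,0,0],[10,0,0,0],[10.8,0,0,0],[11.4,0,0,0],[12,0,0,0],[12,0,0,0],[12,0,0,0]]' && python3 -m creep '[[0,0,0,0],[0,0,0,0],[0,0,0,0],[0,0,0,0],[0,0,-2,0],[0,0,-5,0],[0,0,-8,0],[0,0,-12,0],[0,0,-16,0],[0,0,-19,0],[0,0,-19,0],[0,0,-19,0]]' 4.5 && python3 look.py t2 top box_tab box_handle sample_box
```

```text
time_s: 9.88
tcp_pos: [0.4377, 0.1244, 0.035]
orientation: [0.001, -0.055, 0.999, 0.0]
contact_force: [1.4, 0.5, 9.1]
finger_gap: 0.0111
time_s: 11.38
tcp_pos: [0.4367, 0.1242, 0.2244]
orientation: [0.001, -0.055, 0.999, 0.0]
contact_force: [-0.7, 0.2, -1.0]
finger_gap: 0.0445
11.375 [0.4367 0.1242 0.2244] cam [ 0.3124 -0.0166  1.2983]
[-0.994  -0.1092 -0.0014] [ 0.2507  0.2175  2.0234  0.0001  0.8993 -1.4295]
box_tab [([247.4, 197.7], 0.61)]
box_handle [([245.9, 200.0], 0.56), ([371.1, 177.1], 0.34)]
sample_box [([248.2, 194.2], 0.48)]
```

```bash
python3 -m creep '[[-4,0,-1,0],[-8,0,-1,0],[-9.1,0,-1,0],[-9.1,0,-1,0],[-9.1,0,-1,0]]' && python3 look.py w2 wrist box_tab box_handle sample_box
```

```text
time_s: 12.2
tcp_pos: [0.5257, 0.1338, 0.2333]
orientation: [-0.001, -0.055, 0.999, -0.0]
contact_force: [0.7, 0.3, 0.3]
finger_gap: 0.0451
12.2 [0.5257 0.1338 0.2333] cam [0.4481 0.125  0.3507]
[-0.994  -0.1092  0.002 ] [ 0.2273  0.3331  1.8309  0.0001  0.9797 -1.453 ]
box_tab [([280.3, 184.9], 0.64)]
box_handle [([283.8, 183.5], 0.64)]
sample_box [([284.3, 184.7], 0.56)]
```

View pics/w2.png

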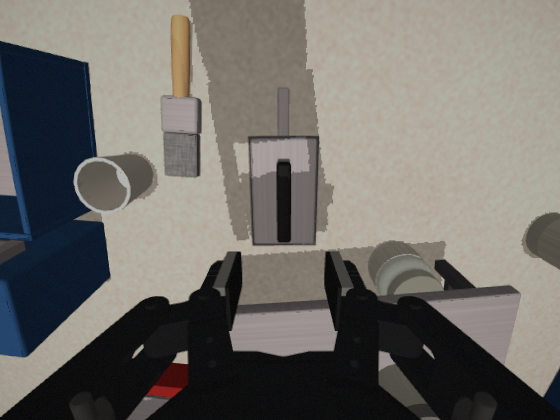

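The box stands clear of the shelf. Its handle runs from (284,162) to (285,242), its top corners are at (249,136), (319,136), (252,245) and (316,245), and the shelf edge is well behind it.

```bash
python3 - <<'E'
from h import *; import pickle
np.set_printoptions(precision=4,suppress=True)
m,s=pickle.load(open('w2.pkl','rb'))
A=atz('wrist',(284,162),.078,m);B=atz('wrist',(285,242),.078,m)
C=[atz('wrist',u,.045,m) for u in[(249,136),(319,136),(252,245),(316,245)]]
print(A,B,(A+B)/2,np.arctan2(*(B-A)[1::-1]));print(np.array(C),np.mean(C,0))
rx=np.array([.985,.177]);print('rack x handle',((A+B)[:2]/2-[.583,.208])@rx)
t=(A+B)/2;t[2]=.070+.006
print(totool(t,s))
E
```

```text
[0.4896 0.1306 0.078 ] [0.5711 0.1406 0.078 ] [0.5304 0.1356 0.078 ] 0.12168719471275562
[[0.4718 0.0926 0.045 ]
 [0.4641 0.1642 0.045 ]
 [0.5939 0.105  0.045 ]
 [0.5859 0.1785 0.045 ]] [0.5289 0.1351 0.045 ]
rack x handle -0.06465657699195539
[-0.519   0.1248 15.7241]
```

```bash
python3 -m creep '[[-0.5,0.1,5,-0.01],[-0.5,0.1,10,-0.01],[-0.5,0.1,13,-0.01],[-0.5,0.1,15,-0.01],[-0.5,0.1,15.6,-0.01],[-0.5,0.1,15.6,-0.01],[-0.5,0.1,15.6,-0.01]]' && python3 -m creep '[[0,0,0,0],[0,0,0,0],[0,0,0,0],[0,0,0,0],[0,0,0,0],[0,0,0,0]]' 0 && python3 -m creep '[[0,0,-1,0],[0,0,-3,0],[0,0,-6,0],[0,0,-10,0],[0,0,-14,0],[0,0,-18,0],[0,0,-18,0],[0,0,-18,0]]'
```

```text
time_s: 13.28
tcp_pos: [0.5319, 0.1357, 0.079]
orientation: [0.001, -0.06, 0.998, 0.0]
contact_force: [0.9, 0.5, -0.3]
finger_gap: 0.0448
time_s: 14.02
tcp_pos: [0.5325, 0.1357, 0.0797]
orientation: [0.001, -0.06, 0.998, 0.0]
contact_force: [0.2, -2.0, 6.7]
finger_gap: 0.0131
time_s: 15.02
tcp_pos: [0.5307, 0.1353, 0.2583]
orientation: [0.0, -0.06, 0.998, 0.0]
contact_force: [-0.7, 0.1, -6.4]
finger_gap: 0.0133
```

```bash
python3 -m creep '[[3,0,0,0.18],[5,0,0,0.36],[6,-3,0,0.54],[7,-6,0,0.72],[7.5,-10,0,0.9],[7.8,-14,0,1.08],[7.8,-18,0,1.26],[7.8,-22,0,1.44],[7.8,-26,0,1.6],[7.8,-30,0,1.66],[7.8,-34,0,1.66],[7.8,-37.8,0,1.66],[7.8,-37.8,0,1.66],[7.8,-37.8,0,1.66],[7.8,-37.8,0,1.66]]' && python3 look.py w3 wrist shaker cover_tab
```

```text
time_s: 16.9
tcp_pos: [0.4977, -0.2481, 0.2573]
orientation: [-0.001, 0.696, 0.718, -0.0]
contact_force: [-0.6, 0.1, -5.7]
finger_gap: 0.013
16.9 [ 0.4977 -0.2481  0.2573] cam [ 0.4955 -0.1704  0.3746]
[-0.0313  0.9995  0.0012] [-0.484   0.3223  1.7817  0.0003  1.0396 -0.5155]
shaker [([430.6, 136.9], 0.75)]
cover_tab [([474.3, 174.7], 0.86), ([433.8, 137.8], 0.29)]
```

View pics/w3.png

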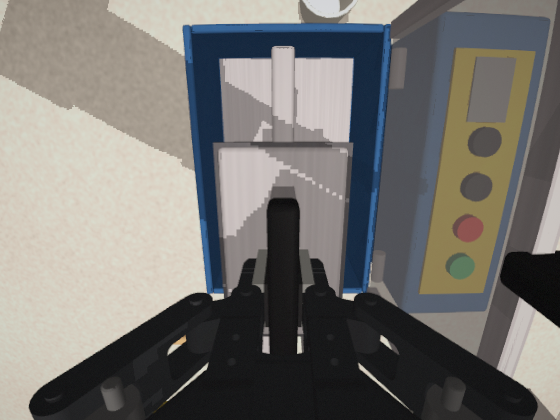

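The held box is above the tub: its tab end is at (284,48) and its top front edge spans (215–352,146). The tub rim's far corners are at (186,28) and (389,27), and the near ones around (207,292) and (370,292).

```bash
python3 - <<'E'
from h import *; import pickle
np.set_printoptions(precision=4,suppress=True)
m,s=pickle.load(open('w3.pkl','rb'))
for n,u,z in [('TL',(186,28),.115),('TR',(389,27),.115),('BL',(207,292),.115),('BR',(370,292),.115),('fl',(221,58),.007),('fr',(354,58),.007),
 ('tabtip',(284,47),.1773+.038),('boxL',(214,146),.2226),('boxR',(353,146),.2226)]:print(n,atz('wrist',u,z,m))
print('tool z',toolmat(s)[:,2])
E
```

```text
TL [ 0.4157 -0.1042  0.115 ]
TR [ 0.5784 -0.0985  0.115 ]
BL [ 0.4214 -0.3479  0.115 ]
BR [ 0.5917 -0.3428  0.115 ]
fl [ 0.4218 -0.1077  0.007 ]
fr [ 0.5758 -0.103   0.007 ]
tabtip [ 0.495  -0.1374  0.2153]
boxL [ 0.4602 -0.1864  0.2226]
boxR [ 0.5321 -0.1842  0.2226]
tool z [-0.0017  0.0012 -1.    ]
```

```bash
python3 -m creep '[[0,0.4,1.5,0],[0,0.4,3,0],[0,0.4,4.5,0],[0,0.4,6,0],[0,0.4,7.5,0],[0,0.4,9,0],[0,0.4,10.5,0],[0,0.4,12,0],[0,0.4,13.2,0],[0,0.4,14.4,0],[0,0.4,15.4,0],[0,0.4,16.2,0],[0,0.4,16.6,0],[0,0.4,16.8,0],[0,0.4,17,0],[0,0.4,17,0],[0,0.4,17,0]]'
```

```text
time_s: 19.18
tcp_pos: [0.5024, -0.2484, 0.0884]
orientation: [0.0, 0.696, 0.718, 0.0]
contact_force: [-0.8, -0.4, -5.6]
finger_gap: 0.013
```

```bash
python3 -m creep '[[0,0,0.1,0],[0,0,0.2,0],[0,0,0.25,0],[0,0,0.25,0]]' && python3 -m creep '[[0,0,0.1,0],[0,0,0.15,0],[0,0,0.15,0]]'
```

```text
time_s: 19.68
tcp_pos: [0.5028, -0.2492, 0.0869]
orientation: [0.001, 0.696, 0.718, 0.0]
contact_force: [-4.2, -4.5, 6.0]
finger_gap: 0.013
time_s: 20.05
tcp_pos: [0.5027, -0.2493, 0.0868]
orientation: [0.001, 0.696, 0.718, 0.0]
contact_force: [-5.8, -0.5, 12.2]
finger_gap: 0.013
```

```bash
python3 -m creep '[[0,0,0,0],[0,0,0,0],[0,0,0,0],[0,0,0,0],[0,0,-2,0],[0,0,-5,0],[0,0,-9,0],[0,0,-13,0],[0,0,-18,0],[0,0,-22,0],[0,0,-22,0],[0,0,-22,0]]' 4.5 && python3 look.py w4 wrist sample_box cover_tab && python3 look.py t4 top cover_tab sample_box && python3 look.py s4 side cover_tab
```

```text
time_s: 21.55
tcp_pos: [0.5019, -0.2488, 0.306]
orientation: [0.0, 0.696, 0.718, -0.0]
contact_force: [-0.8, -0.1, 0.3]
finger_gap: 0.0454
21.55 [ 0.5019 -0.2488  0.306 ] cam [ 0.4994 -0.1708  0.4232]
[-0.0315  0.9995 -0.0007] [-0.4812  0.2724  1.7287 -0.0004  1.1396 -0.5125]
sample_box [([283.7, 168.2], 0.61)]
cover_tab [([430.7, 168.1], 0.78), ([283.0, 170.9], 0.73)]
21.7 [ 0.5017 -0.2487  0.3052] cam [ 0.3124 -0.0166  1.2983]
[-0.0314  0.9995  0.0002] [-0.4813  0.2737  1.7291 -0.0005  1.1399 -0.5125]
cover_tab [([349.0, 171.8], 0.7), ([339.8, 181.0], 0.62)]
sample_box []
21.85 [ 0.5021 -0.2489  0.3057] cam [-0.2649  0.457   0.9716]
[-0.0315  0.9995 -0.0004] [-0.4813  0.2733  1.7282 -0.0005  1.1401 -0.5125]
cover_tab [([324.7, 154.0], 0.87)]
```

View pics/w4.png

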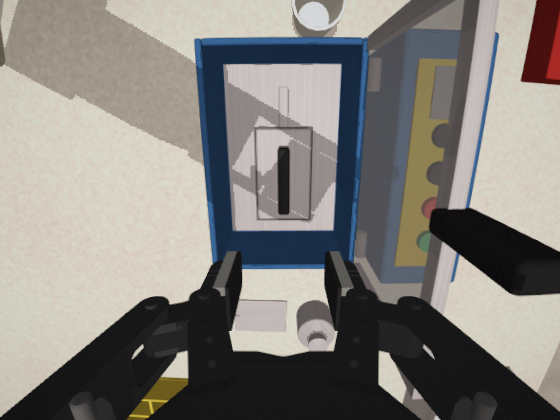

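The box sits upright in the tub, body (256,127) to (312,220), with the tab inside at (284,90). The cover still stands open, its black tab at lower right, root near (433,210). Next I'll rise and look at the tab from above.

```bash
python3 -m creep '[[0,0,-5,0.15],[0,0,-9.4,0.3],[0,0,-9.4,0.45],[2.8,2.9,-9.4,0.7],[2.8,2.9,-9.4,0.9],[2.8,2.9,-9.4,1.1],[2.8,2.9,-9.4,1.3],[2.8,2.9,-9.4,1.57],[2.8,2.9,-9.4,1.57],[2.8,2.9,-9.4,1.57],[2.8,2.9,-9.4,1.57],[2.8,2.9,-9.4,1.57]]' && python3 look.py w5 wrist cover_tab
```

```text
time_s: 23.45
tcp_pos: [0.5303, -0.22, 0.4001]
orientation: [0.0, 1.0, 0.017, 0.0]
contact_force: [0.3, -0.1, -0.4]
finger_gap: 0.0454
23.45 [ 0.5303 -0.22    0.4001] cam [ 0.6085 -0.2176  0.5174]
[0.9994 0.0342 0.0004] [-0.4138  0.214   1.588  -0.0005  1.3389  1.1229]
cover_tab [([283.0, 140.7], 0.82)]
```

View pics/w5.png

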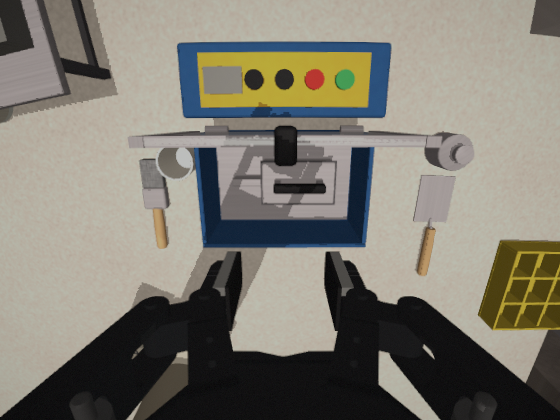

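The tab from above spans columns 275–297 and rows 126–165. The cover's upper edge runs across at rows 133–147 from column 130 to 440.

```bash
python3 - <<'E'
from h import *; import pickle
np.set_printoptions(precision=4,suppress=True)
m,s=pickle.load(open('w5.pkl','rb'))
H=np.array([.587,-.2205,.121]);ex=np.array([np.cos(.032),np.sin(.032),0]);ey=np.array([-ex[1],ex[0],0]);ez=np.array([0,0,1.])
for th in(1.48,1.54,1.6,1.65):
    r=-np.cos(th)*ex+np.sin(th)*ez; n=np.sin(th)*ex+np.cos(th)*ez
    f=lambda R,y,h:proj('wrist',H+R*r+y*ey+h*n,m)
    print(th,'tip',[f(.222,y,h) for y in(-.007,.007) for h in(-.012,.012)],'edge',[f(.165,y,h) for y in(-.123,.123) for h in(-.0045,.0045)])
print('tab faces at z .343',atz('wrist',(286,126),.343,m),atz('wrist',(286,165),.343,m), 'hinge area', atz('wrist',(286,131),.121,m))
b=[atz('wrist',u,.052,m) for u in((262,163),(335,161),(262,205),(335,204))];print(np.mean(b,0))
E
```

```text
1.48 tip [array([297.0341, 203.8555]), array([297.8087, 167.0533]), array([275.0128, 203.8452]), array([274.6354, 167.0364])] edge [array([435.3491, 169.3212]), array([437.5132, 158.5171]), array([134.9037, 169.1194]), array([132.8159, 158.2915])]
1.54 tip [array([297.4822, 184.0313]), array([298.1664, 144.6605]), array([274.7934, 184.0175]), array([274.465 , 144.6393])] edge [array([437.7158, 157.41  ]), array([439.5802, 146.1648]), array([132.6205, 157.182 ]), array([130.8232, 145.9118])]
1.6 tip [array([297.885 , 162.6717]), array([298.4575, 121.2883]), array([274.5987, 162.654 ]), array([274.3302, 121.2623])] edge [array([439.7509, 145.0189]), array([441.2805, 133.4456]), array([130.6588, 144.7633]), array([129.1862, 133.1641])]
1.65 tip [array([298.1773, 143.8962]), array([298.6416, 101.3589]), array([274.4599, 143.8748]), array([274.2487, 101.3289])] edge [array([441.1657, 134.4161]), array([442.3931, 122.6651]), array([129.2967, 134.1368]), array([128.1171, 122.3595])]
tab faces at z .343 [ 0.6028 -0.2198  0.343 ] [ 0.58   -0.2206  0.343 ] hinge area [ 0.5892 -0.2228  0.121 ]
[ 0.5025 -0.2472  0.052 ]
```

```bash
python3 -m creep '[[3,0.2,0,0],[6.1,0.3,0,0],[6.1,0.3,0,0],[6.1,0.3,2,0],[6.1,0.3,4,0],[6.1,0.3,6,0],[6.1,0.3,7.1,0],[6.1,0.3,7.1,0],[6.1,0.3,7.1,0]]' && python3 -m creep '[[0,0,0,0],[0,0,0,0],[0,0,0,0],[0,0,0,0],[0,0,0,0],[0,0,0,0]]' 0; python3 -c "
import numpy as np
for t in np.r_[1.55,np.arange(1.5,-.01,-.1)]: print(round(t,2),np.round([-20.2*(np.cos(t)-np.cos(1.595)),20.2*(np.sin(1.595)-np.sin(t))],1))"
```

```text
time_s: 24.68
tcp_pos: [0.5917, -0.2213, 0.3301]
orientation: [0.001, 1.0, 0.017, 0.001]
contact_force: [0.6, 0.0, -1.0]
finger_gap: 0.045
time_s: 25.42
tcp_pos: [0.592, -0.2195, 0.3312]
orientation: [-0.001, 1.0, 0.017, 0.001]
contact_force: [-0.4, 7.4, 3.9]
finger_gap: 0.0136
1.55 [-0.9 -0. ]
1.5 [-1.9  0. ]
1.4 [-3.9  0.3]
1.3 [-5.9  0.7]
1.2 [-7.8  1.4]
1.1 [-9.7  2.2]
1.0 [-11.4   3.2]
0.9 [-13.    4.4]
0.8 [-14.6   5.7]
0.7 [-15.9   7.2]
0.6 [-17.2   8.8]
0.5 [-18.2  10.5]
0.4 [-19.1  12.3]
0.3 [-19.8  14.2]
0.2 [-20.3  16.2]
0.1 [-20.6  18.2]
-0.0 [-20.7  20.2]
```

```bash
python3 -m creep '[[-0.9,0,0,0],[-1.9,0,0,0],[-2.9,0,0.1,0],[-3.9,0,0.3,0],[-4.9,0,0.5,0],[-5.9,0,0.7,0],[-6.9,0,1.0,0],[-7.8,0,1.4,0],[-8.8,0,1.8,0],[-9.7,0,2.2,0],[-10.6,0,2.7,0],[-11.4,0,3.2,0],[-11.4,0,3.2,0]]'
```

```text
time_s: 27.05
tcp_pos: [0.476, -0.2236, 0.2987]
orientation: [-0.001, 1.0, 0.017, -0.0]
contact_force: [-3.7, 1.0, 6.9]
finger_gap: 0.0132
```

```bash
python3 -m creep '[[-0.8,0,0.6,0],[-1.6,0,1.2,0],[-2.4,0,1.8,0],[-3.2,0,2.5,0],[-3.8,0,3.2,0],[-4.5,0,4.0,0],[-5.2,0,4.8,0],[-5.8,0,5.6,0],[-6.3,0,6.4,0],[-6.8,0,7.3,0],[-7.3,0,8.2,0],[-7.7,0,9.1,0],[-8.1,0,10,0],[-8.4,0,11,0],[-8.7,0,12,0],[-8.9,0,13,0],[-9.0,0,14,0],[-9.1,0,15,0],[-9.1,0,15,0]]'; python3 look.py w6 wrist cover_tab
```

```text
time_s: 29.42
tcp_pos: [0.3837, -0.2268, 0.1474]
orientation: [-0.001, 1.0, 0.017, -0.002]
contact_force: [-6.6, -9.2, -0.4]
finger_gap: 0.0132
29.425 [ 0.3837 -0.2268  0.1474] cam [ 0.4622 -0.2245  0.2644]
[ 0.9994  0.0345 -0.0031] [-0.5601  0.3448  2.0896 -0.0011  0.7104  0.9771]
cover_tab [([282.9, 108.4], 0.83)]
```

```bash
python3 -m creep '[[0,0,0.5,0],[0,0,1.0,0],[0,0,1.4,0],[0,0,1.7,0],[0,0,2.0,0],[0,0,2.0,0]]'; python3 -m creep '[[0,0,0.1,0],[0,0,0.2,0],[0,0,0.2,0]]'
```

```text
time_s: 30.28
tcp_pos: [0.3828, -0.2268, 0.1268]
orientation: [-0.001, 1.0, 0.017, -0.002]
contact_force: [-6.1, -5.6, -0.3]
finger_gap: 0.013
time_s: 30.65
tcp_pos: [0.3827, -0.2269, 0.1246]
orientation: [-0.001, 1.0, 0.017, -0.002]
contact_force: [-2.9, -3.9, 0.6]
finger_gap: 0.0136
```

```bash
python3 look.py w7 wrist cover_tab; python3 look.py s7 side; python3 - <<'E'
import cv2,numpy as np
a=cv2.imread('pics/w7.png');b=cv2.resize(cv2.imread('pics/s7.png')[100:310,200:480],(560,420),interpolation=2)
cv2.imwrite('pics/v7.png',cv2.resize(np.hstack([a,b]),(800,300),interpolation=3))
E
```

```text
30.65 [ 0.3827 -0.2269  0.1246] cam [ 0.4615 -0.2246  0.2415]
[ 0.9994  0.0348 -0.0048] [-0.5609  0.3897  2.101  -0.0025  0.6557  0.9771]
cover_tab [([281.4, 111.3], 0.91)]
30.75 [ 0.3827 -0.2269  0.1247] cam [-0.2649  0.457   0.9716]
[ 0.9994  0.0348 -0.0048] [-0.5609  0.3894  2.1009 -0.0026  0.656   0.9771]
```

View pics/v7.png

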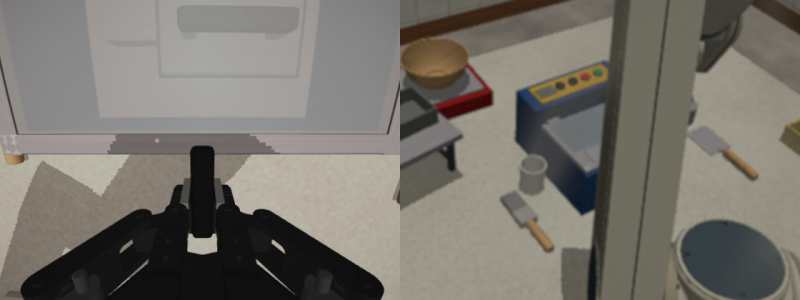

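The cover is held by its tab and looks nearly level over the tub, with its free edge at about row 145 in the left half. No stop force shows yet, so I'll press down a little further.

```bash
python3 -m creep '[[0,0,0.15,0],[0,0,0.3,0],[0,0,0.3,0],[0,0,0.3,0]]'; python3 -m creep '[[0,0,0.15,0],[0,0,0.3,0],[0,0,0.3,0],[0,0,0.3,0]]'
```

```text
time_s: 31.3
tcp_pos: [0.3828, -0.2269, 0.1239]
orientation: [-0.0, 1.0, 0.018, -0.002]
contact_force: [-10.2, 0.3, 35.0]
finger_gap: 0.0133
time_s: 31.8
tcp_pos: [0.3828, -0.2269, 0.1238]
orientation: [-0.0, 1.0, 0.018, -0.002]
contact_force: [-14.2, 2.8, 49.0]
finger_gap: 0.0131
```

```bash
python3 -m creep '[[0,0,0,0],[0,0,0,0],[0,0,0,0],[0,0,0,0],[0,0,-1,0],[0,0,-3,0],[0,0,-6,0],[0,0,-10,0],[0,0,-15,0],[0,0,-20,0],[0,0,-20,0],[0,0,-20,0]]' 4.5; python3 look.py w8 wrist cover_tab sample_box
```

```text
time_s: 33.3
tcp_pos: [0.3831, -0.2267, 0.3236]
orientation: [-0.0, 1.0, 0.018, -0.002]
contact_force: [-0.6, -0.1, -0.4]
finger_gap: 0.0453
33.3 [ 0.3831 -0.2267  0.3236] cam [ 0.4618 -0.2244  0.4405]
[ 0.9994  0.0352 -0.0041] [-0.56    0.0693  1.9363 -0.0018  1.1399  0.9763]
cover_tab [([282.2, 74.7], 0.87), ([282.5, 76.0], 0.35)]
sample_box []
```

View pics/w8.png

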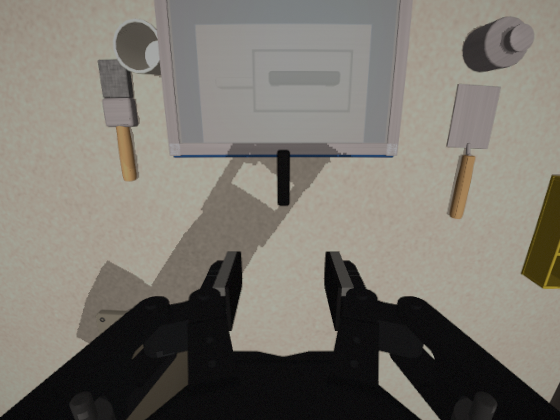

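The cover is shut over the box, its free edge at rows 155–157 from column 170 to 398 and the tab tip at (283,205). The gripper is free above it. I'll check the angle numerically.

```bash
python3 - <<'E'
from h import *; import pickle
np.set_printoptions(precision=1,suppress=True)
m,s=pickle.load(open('w8.pkl','rb'))
H=np.array([.587,-.2205,.121]);ex=np.array([np.cos(.032),np.sin(.032),0]);ey=np.array([-ex[1],ex[0],0]);ez=np.array([0,0,1.])
for th in(0,.03,.08):
    r=-np.cos(th)*ex+np.sin(th)*ez; n=np.sin(th)*ex+np.cos(th)*ez
    f=lambda R,y,h:proj('wrist',H+R*r+y*ey+h*n,m)
    print(th,'tip',f(.222,0,0.012),'edge top',[f(.165,y,0.0045) for y in(-.123,.123)])
E
```

```text
0 tip [283.  205.4] edge top [array([396.4, 153.4]), array([169.9, 153. ])]
0.03 tip [283.  206.8] edge top [array([398.1, 153.9]), array([168.1, 153.4])]
0.08 tip [283.  208.9] edge top [array([401.2, 154.2]), array([165.1, 153.8])]
```

```bash
python3 -c "
from workcell import workorder,readout
print(readout.sense()['contact_force']);print(workorder.sign_off())"
```

```text
[ 0.3571978   0.77709258 -0.19852193]
the job is handed in; nothing more can be done
None
```

I drew the box out by its tab and let it go on the bench. I then picked it up by the handle, set it down in the tub and closed the cover by its tab. The job was handed in at about 33 s of the 72 s allowed; the sign-off gives no verdict.

- **Clear of the shelf:** the handle measured about 65 mm behind the rack origin, where the limit is 30 mm, with the gripper released.
- **In the tub:** the box measured about 1 mm (x) and 24 mm (y) from the tub's centre. It was lowered slowly until it met the floor, then released.
- **Cover:** it closed at roughly 0.7 rad/s and came up against its stop. That stop press reached 49 N through the fingers, more than I intended but under the 120 N wrist limit. In the last wrist picture the tab tip (row 205) fits 0 rad (205.4 predicted). The edge width also fits about 0 rad, though the edge sits 2–3 pixels lower than any angle I tried.
- **At the end:** the gripper was about 20 cm above the cover, with the force reading near zero. The cup, brush, scoop and weight looked undisturbed in the pictures. I did not measure their positions, and I did not look at the jar or bottle again after the box left the rack.

No check failed.

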